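# Load a well plate into the nest of a platform shaker and clip it

## Task

Load the plate shaker: slide the white 24-well plate back along the tray and over the raised lip, so that it drops flat into its nest; the wells are loaded, so keep it level, do not lift it, and never push on it harder than 10 N. Then swing the small steel retaining clip fully in over the plate so that it cannot jump out when the shaker runs, and leave the other things on the bench where they are.

Things in the scene. Friction and masses are not known exactly. Their poses are not given: they have to be found in the camera images.
- plate_shaker: White housing of a low platform shaker, 244 (x) x 184 (y) mm, fixed. Origin: centre of its underside; x runs from its control panel to its back, y to its left. The metal tray on its platform (apron, lip, nest, clip) is clamped fast in slots, square to it but not always at one place: it stands up to 18 mm forward or back in x and 4 mm in y off the nominal points given here, the same for all of them; that is not measured.
- apron (a point): Nominal centre of the smooth loading apron at the tray's front (x -117 to 6 mm in the housing's frame), top at z = 72 mm, where the plate starts. Side rails (up to z = 78) stand 146 mm apart and narrow to 131 mm between x = -30 and 14. Sliding the plate along it and over the lip takes under about 3 N. Axes as the housing's.
- lip (a point): Nominal middle of the raised lip's inner edge (20.5 mm behind the housing's centre), its highest line, z = 74.5 mm. The lip runs right across: a ramp 14 mm long rises from the apron (z = 72) to this edge, then a steep inner face drops to the nest's floor at z = 68. Axes as the housing's.
- nest (a point): Nominal centre of the nest's floor, z = 68 mm, 64.5 mm behind the housing's centre: a pocket 88 (x) x 132 (y) mm between the lip's inner face and the rigid rear stop (top z = 81). The plate drops in when its near edge has passed the lip, 2.5 mm before it meets the stop; pushing on against the stop raises the force steeply. Axes as the housing's.
- plate: White 24-well microplate, loose, 85.5 (x) x 127.8 (y) x 14.4 (z) mm, about 120 g, with upright sides. Origin: centre of its underside; y along its long side, z up. It starts flat on the apron (underside z = 72 mm), long side across the tray, a little askew, and belongs in the nest (underside z = 68 mm).
- clip (a joint): Angle of the retaining clip, a steel bar on the tray's right: 0 open, pointing to the housing's -x beside the rail; 1.6 fully in (stop), pointing to +y over the plate; closes clockwise from above. Starts at 0 to 0.12, stays where left (under 2 N at its knob). Its underside is 2 mm above a plate lying in the nest and strikes one still on the lip.
- clip_pivot (a point): Nominal place of the clip's upright pivot axis (34 mm behind, 83 mm to the right of the housing's centre), at the bar's underside, z = 84.4 mm; the bar is 4 mm thick. A black upright knob to push the clip by stands on the bar 40 mm from this axis: 12 mm across, its top at z = 110 mm. Axes as the housing's.
- amber_bottle: Bystander: brown glass bottle with black cap, 53 mm wide, 109 mm tall, behind the shaker. Origin: centre of its underside.
- timer: Bystander: white lab timer lying flat, 60 x 66 x 18 mm, to the left of the shaker. Origin: centre of its underside.
- beaker: Bystander: empty glass beaker, 53 mm wide, 68 mm tall, to the left behind the shaker. Origin: centre of its underside.
Things that resemble listed ones, but are neither listed nor needed, are in the scene too. There is more than one size of the plate; the job needs the largest.

How it is judged:
By the outcome, as a careful person would: the job done as asked, in the order asked, and still so for the second after the job is handed in, with the robot touching nothing.
It also fails if it takes over 54 s, if anything falls off the work surface, if the arm or the gripper's body presses on something with over 40 N, if the wrist force passes 120 N, or if a joint passes its speed limit or range.

## Robot

A 7-joint arm with a two-finger parallel gripper is mounted at the origin on the work surface; the furniture and walls round the work are solid. World frame = base frame: x ahead of the robot, y to its left, z up, the work surface at z = 0. Lengths are in mm, angles in rad, forces in N, time in s.
With the tool pointing down it reaches from about 400 to 875 mm from the base axis. Payload 4.4 kg.
Tool frame: the origin (TCP) lies on the centre line of the jaws, within the pads' length; the fingertips stand 14 mm ahead of it and the grasp point (between the pads) lies 5 mm behind it; z points along the fingers, x is the direction in which the jaws open and shut, and the axes are right-handed (so a half turn about z gives the same grasp; the last joint's range is limited). The gripper opens to 85 mm and grips with 20 to 120 N. Pads are 22 mm wide; open, the fingers measure 114 mm over their backs; the gripper's body (76 mm by 85 mm) begins 54 mm behind the grasp point. The pads swing forward as they close: fully open they stand 13 mm farther back than shut.
Start: joints at [-0.066, 0.628, 0.038, 1.517, -0.027, 0.996, -0.02], TCP at [650.014, 0.027, 245.313] pointing down, gripper open.
Joint ranges: [-3.06, 3.06], [-0.37, 2.12], [-1.25, 1.32], [0.18, 2.47], [-1.1, 4.24], [0.23, 1.98], [-2.94, 2.94]. Speed limits (rad/s): [2.57, 2.57, 3.14, 3.14, 3.14, 3.14, 3.14].

## Interface

Orientations are given as [roll, pitch, yaw] about the fixed x, y, z axes, in that order (R = Rz(yaw) Ry(pitch) Rx(roll)).
In Python, from cell import ctrl gives the robot as it stands.
- The arm moves only by the tool send_rows, never from a script. Its argument "commands" is a list of rows, each a list of 5 numbers: the finger opening in mm, from 0 to 85.4, then the shift along the tool's x, y, z in mm, then the turn about the tool's z in degrees. In form: [[grip, x, y, z, roll], ...]. A call has 1 to 5 rows; each row is the pose to reach, as a shift and turn from the pose measured when the call began, along the tool's axes at that moment; what a row does not reach only later rows make up. A row lasts 1/10 s, in which the tool goes at most 50 mm and 8.59 degrees, less where a joint would pass 70% of its speed; a pose out of reach is approached as far as the arm can. A call with a gripper value outside its range is refused whole. The fingers move at their own pace and stop on an object; the grip force is fixed at half the most. Time passes only in rows, so rows that repeat a pose let the fingers close. It gives the time, the measured TCP pose, the force and the opening at its end, in the units of the state.
- ctrl.read_state(): the state, without advancing time (a new reading comes with each control period).
- ctrl.get_image(name): name is "scene" or "side" or "wrist"; returns the picture (480x640x3 uint8, red, green, blue); there is no depth.
- ctrl.camera_params(name): a dict with "fx", "fy", "cx", "cy" (pixels), "k1" (the pictures are not rectified: a ray, as slopes to the right and down, at radius r is drawn at 1 + k1 r^2 times it, then the intrinsics apply), "cam_to_world" (4x4, takes a point from camera to world coordinates). Camera axes: x right, y down, z forward; pixel columns grow to the right and rows downward; lengths in mm; the calibration is good to about 2 mm. A picture is of the moment at which its call begins: read the wrist's pose just before it. camera_params takes no time and is no camera call; for the wrist camera it gives the pose at the moment of the call.
- ctrl.finish_job(): hands the job in, once; it reports no verdict.
The state is a dict: "clock": time; "qpos": joint angles; "qd": joint speeds; "tau": joint torques, N m; "eef_pos": TCP position; "tool_rot": TCP orientation; "force": force on the tool from outside, world axes, zero at the start; "torque": the same for the moment, N m; "width": finger opening in mm.
Only numpy, scipy, OpenCV 4.12 (cv2) and the standard library are available. Lean on these libraries where they do the work, as an engineer would, in place of code of your own. Each camera call takes 0.05 s, during which the arm holds its last target.

## Working session

There is one attempt and no reset: what is moved stays moved. The work goes in short steps, Python scripts to look and compute and a tool call to move; the robot and the scene stay as the last step left them, time stands still between calls to the robot, and variables do not carry over. Pictures are saved under pics/ and viewed, and the job is handed in when it is done.

Besides the shell and the picture viewer there is one more tool, called after ">>>" as name(argument=value, ...), one argument or row to a line, values as JSON. send_rows: Moves the arm, as the interface text tells. Its arguments: {"type":"object","properties":{"commands":{"type":"array"}},"required":["commands"]}

```bash
mkdir -p pics; ls
cat > h.py <<'E'
import numpy as np, cv2
from cell import ctrl
def grab(n,f):
    P=ctrl.camera_params(n); im=ctrl.get_image(n); cv2.imwrite('pics/'+f+'.png',im[:,:,::-1]); return im,P
def ray(P,u,v):
    K=np.array([[P['fx'],0,P['cx']],[0,P['fy'],P['cy']],[0,0,1.]])
    p=cv2.undistortPoints(np.array([[[u,v]]],float),K,np.array([P['k1'],0,0,0.]))[0,0]
    T=np.array(P['cam_to_world']); return T[:3,3],T[:3,:3]@np.array([p[0],p[1],1.])
def onz(P,u,v,z):
    o,d=ray(P,u,v); return o+d*(z-o[2])/d[2]
def proj(P,X):
    T=np.array(P['cam_to_world']); c=T[:3,:3].T@(np.array(X,float)-T[:3,3]); a=c[:2]/c[2]; a=a*(1+P['k1']*(a@a))
    return np.array([P['fx']*a[0]+P['cx'],P['fy']*a[1]+P['cy']])
E
python3 - <<'E'
from h import *
s=ctrl.read_state(); print(s['clock'],s['eef_pos'],s['tool_rot'],s['force'],s['width'])
for n in('scene','side','wrist'):
    im,P=grab(n,n+'0'); print(n,P)
E
```

```text
pics
0.0 [6.49409418e+02 6.31167687e-02 2.44384551e+02] [-3.14158019e+00  1.89536580e-03 -3.21364971e-06] [-0.20437863  0.7850505   0.21389796] 85.40937039119476
scene {'fx': 586.4130613029997, 'fy': 586.4130613029997, 'cx': 319.4878614955171, 'cy': 235.47810415039436, 'k1': -0.1870512408048864, 'cam_to_world': array([[-4.56362153e-01, -7.40026862e-01,  4.94058527e-01,
        -1.68943044e+02],
       [-8.89753097e-01,  3.84863334e-01, -2.45396905e-01,
         2.06549044e+02],
       [-8.54471040e-03, -5.51579964e-01, -8.34078252e-01,
         1.44760545e+03],
       [ 0.00000000e+00,  0.00000000e+00,  0.00000000e+00,
         1.00000000e+00]])}
side {'fx': 566.5187798342052, 'fy': 566.5187798342052, 'cx': 316.54809555842496, 'cy': 245.31307236073567, 'k1': -0.06581978065315874, 'cam_to_world': array([[ 9.41344611e-01,  2.98748843e-01, -1.56905869e-01,
         8.56887665e+02],
       [ 3.37436933e-01, -8.29817825e-01,  4.44453252e-01,
        -8.06676681e+02],
       [ 2.57660724e-03, -4.71329509e-01, -8.81953431e-01,
         1.27857780e+03],
       [ 0.00000000e+00,  0.00000000e+00,  0.00000000e+00,
         1.00000000e+00]])}
wrist {'fx': 369.9695461776538, 'fy': 369.9695461776538, 'cx': 323.62007080355863, 'cy': 244.98686636331146, 'k1': 0.01588332069317717, 'cam_to_world': array([[ 9.99999646e-01,  5.17790998e-04, -6.63779754e-04,
         6.49939456e+02],
       [ 3.08511501e-04, -9.59024934e-01, -2.83321516e-01,
         7.27363263e+01],
       [-7.83282665e-04,  2.83321211e-01, -9.59024754e-01,
         3.73901928e+02],
       [ 0.00000000e+00,  0.00000000e+00,  0.00000000e+00,
         1.00000000e+00]])}
```

View pics/scene0.png

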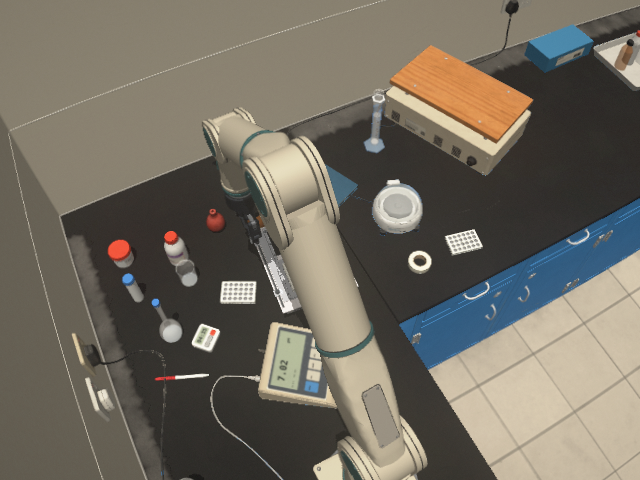

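View pics/side0.png

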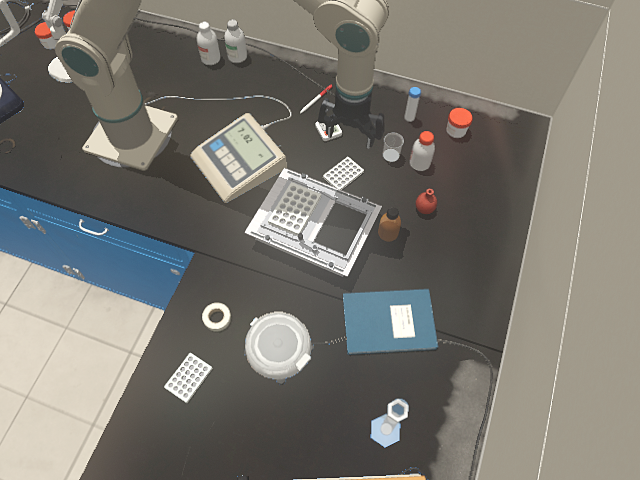

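View pics/wrist0.png

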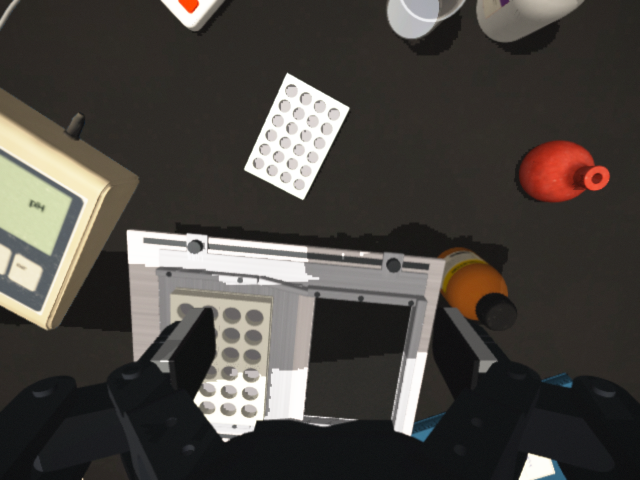

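Run:
```python
import cv2
im=cv2.imread('pics/side0.png')[160:285,235:395]
cv2.imwrite('pics/side0z.png',cv2.resize(im,None,fx=4.8,fy=4.8,interpolation=cv2.INTER_CUBIC))
```

```text
(no output)
```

View pics/side0z.png

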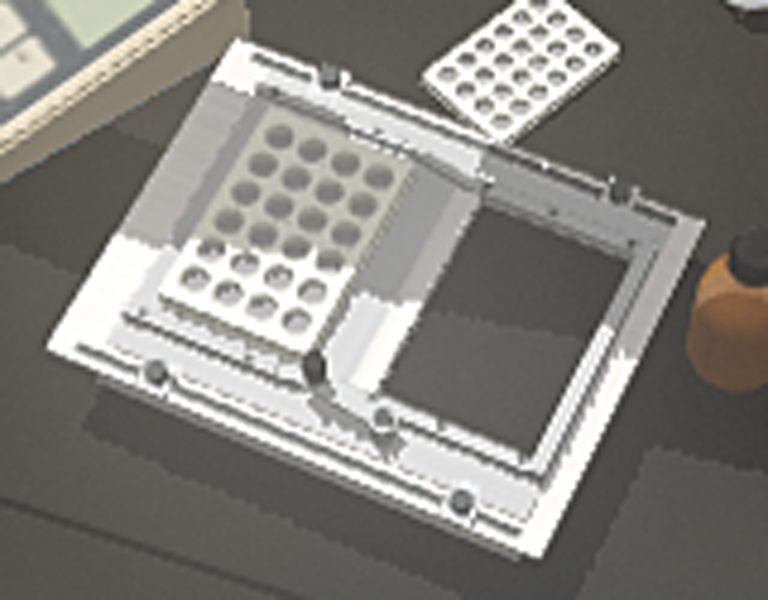

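Run:
```python
from h import *
P=ctrl.camera_params('side')
for z in(64,72):
  c=[onz(P,235+u/4.8,160+v/4.8,z) for u,v in((48,348),(240,40),(705,222),(545,557))]
  c=np.array(c)[:,:2]; print(z,c.round(0).tolist(),np.linalg.norm(np.roll(c,-1,0)-c,axis=1).round(1),c.mean(0),np.degrees(np.arctan2(*(c[2]-c[1])[::-1])),np.degrees(np.arctan2(*(c[3]-c[0])[::-1])))
```

```text
64 [[463.0, -221.0], [486.0, -7.0], [758.0, -33.0], [740.0, -247.0]] [214.8 274.1 214.1 278. ] [ 611.67605954 -126.84048401] -5.501684735363298 -5.347034418598832
72 [[466.0, -224.0], [488.0, -12.0], [759.0, -38.0], [741.0, -250.0]] [213.4 272.3 212.6 276.2] [ 613.29118278 -131.31832772] -5.50168473536331 -5.347034418598834
```

>>> send_rows(
  commands=[
    [70,-40,45,0,-8.5],
    [70,-80,90,0,-17],
    [70,-110,130,0,-25.5],
    [70,-110,130,0,-34],
    [70,-110,130,0,-42],
  ],
)

```text
clock: 0.65
eef_pos: [536.6, -134.4, 244.7]
tool_rot: [-3.141, 0.005, 0.732]
force: [0.7, 0.2, 0.4]
width: 70.4
```

>>> send_rows(
  commands=[
    [70,0,0,0,-8.5],
    [70,0,0,0,-17],
    [70,0,0,0,-25.5],
    [70,0,0,0,-34],
    [70,0,0,0,-42.5],
  ],
)

```text
clock: 1.15
eef_pos: [536.3, -134.5, 244.5]
tool_rot: [-3.137, 0.003, 1.48]
force: [0.5, -0.6, -0.1]
width: 70.2
```

Run:
```python
from h import *
s=ctrl.read_state(); print(s['clock'],s['eef_pos'],s['tool_rot'],s['force'],s['width'],s['qd'].round(3) if hasattr(s['qd'],'round') else s['qd'])
im,P=grab('wrist','w1'); np.save('w1.npy',P,allow_pickle=True)
```

```text
1.15 [ 536.32612165 -134.49413336  244.45394061] [-3.13732586e+00  2.70499158e-03  1.48012719e+00] [ 0.45379924 -0.5759059  -0.12794592] 70.16017809196279 [ 0.265  0.047 -0.404 -0.006  0.251  0.053  1.226]
```

View pics/w1.png

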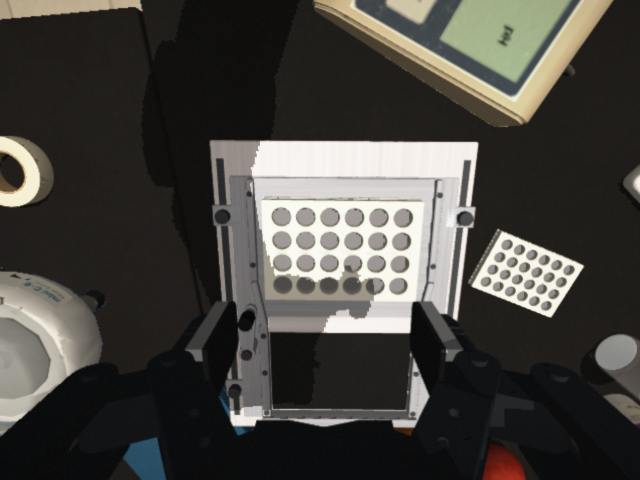

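Run:
```python
from h import *
s=ctrl.read_state(); print(s['clock'],s['eef_pos'],s['tool_rot'])
im,P=grab('wrist','w2'); np.save('w2.npy',P,allow_pickle=True)
c=im[130:430,200:490,::-1]
cv2.imwrite('pics/w2a.png',cv2.resize(c[:150],None,fx=2.7,fy=2.7,interpolation=cv2.INTER_CUBIC))
cv2.imwrite('pics/w2b.png',cv2.resize(c[140:],None,fx=2.7,fy=2.7,interpolation=cv2.INTER_CUBIC))
```

```text
1.2 [ 536.3014522  -134.62297564  244.38062166] [-3.13722916e+00  2.55362301e-03  1.48517322e+00]
```

View pics/w2a.png

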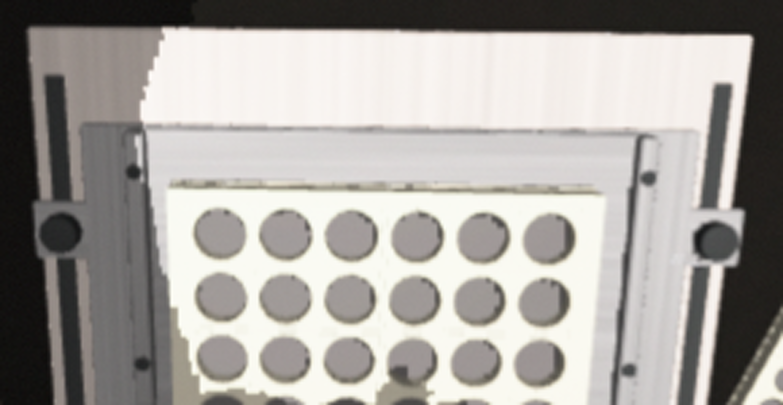

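View pics/w2b.png

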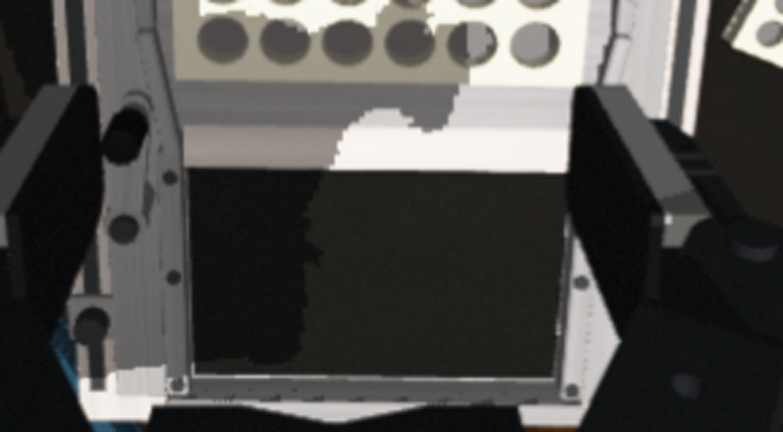

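```bash
cat > m.py <<'E'
from h import *
P=np.load('w2.npy',allow_pickle=True).item()
a=lambda u,v,z:onz(P,200+u/2.7,130+v/2.7,z)
b=lambda u,v,z:onz(P,200+u/2.7,270+v/2.7,z)
pts=dict(apF_r=a(82,125,72),apF_l=a(700,131,72),pl_fr=a(168,190,86.4),pl_fl=a(606,196,86.4),pl_br=b(176,78,86.4),pl_bl=b(583,86,86.4),lip_r=b(188,168,74.5),lip_l=b(567,172,74.5),
 stop_r=b(195,376,68),stop_l=b(553,380,68),piv=b(123,229,88.4),knob=b(118,143,110),
 platf_fr=a(28,28,64),platf_fl=a(752,36,64))
th=np.arctan2(*(pts['lip_l']-pts['lip_r'])[[1,0]])-np.pi/2
print('yaw lip',np.degrees(th),'plate front',np.degrees(np.arctan2(*(pts['pl_fl']-pts['pl_fr'])[[1,0]])-np.pi/2),'back',np.degrees(np.arctan2(*(pts['pl_bl']-pts['pl_br'])[[1,0]])-np.pi/2),'apron',np.degrees(np.arctan2(*(pts['apF_l']-pts['apF_r'])[[1,0]])-np.pi/2))
E
python3 - <<'E'
from m import *
R=np.array([[np.cos(th),np.sin(th)],[-np.sin(th),np.cos(th)]])
for k,p in pts.items(): print(k,p.round(1),(R@(p[:2]-(pts['lip_l']+pts['lip_r'])[:2]/2)).round(1))
E
```

```text
yaw lip -5.4887787108500445 plate front -5.672479658372793 back -6.056251970221796 apron -5.445136939291824
apF_r [ 489.3 -205.7   72. ] [-139.   -91.3]
apF_l [506.8 -22.1  72. ] [-139.1   93.2]
pl_fr [ 508.6 -180.1   86.4] [-122.1  -64. ]
pl_fl [521.2 -53.8  86.4] [-121.7   63. ]
pl_br [ 592.1 -188.7   86.4] [-38.3 -64.5]
pl_bl [605.6 -61.7  86.4] [-37.   63.1]
lip_r [ 630.3 -191.4   74.5] [ -0.  -63.5]
lip_l [642.4 -64.9  74.5] [-0.  63.5]
stop_r [ 718.4 -200.8   68. ] [ 88.6 -64.5]
stop_l [731.  -70.5  68. ] [88.7 66.4]
piv [ 642.8 -212.3   88.4] [ 14.5 -83.1]
knob [ 600.8 -203.3  110. ] [-28.2 -78.2]
platf_fr [ 460.3 -219.3   64. ] [-166.5 -107.6]
platf_fl [481.1  -4.5  64. ] [-166.4  108.3]
```

Run:
```python
from m import *
from scipy.spatial.transform import Rotation as Ro
Rt=Ro.from_euler('xyz',[-3.13722916e+00,2.55362301e-03,1.48517322e+00]).as_matrix(); t=np.array([536.3014522,-134.62297564,244.38062166])
for u,v,x in((573,88,35.1),(568,195,35.1),(620,342,35.1),(658,218,35.1),(98,88,-35.1),(103,195,-35.1)):
    o,d=ray(P,200+u/2.7,270+v/2.7); o=Rt.T@(o-t); d=Rt.T@d
    print(u,v,(o+d*(x-o[0])/d[0]).round(1))
```

```text
yaw lip -5.4887787108500445 plate front -5.672479658372793 back -6.056251970221796 apron -5.445136939291824
573 88 [35.1 -9.5  2.4]
568 195 [35.1  7.   0.8]
620 342 [ 35.1   9.7 -27.6]
658 218 [ 35.1 -12.5 -35.8]
98 88 [-35.1  -6.3   9.1]
103 195 [-35.1  11.    7.5]
```

>>> send_rows(
  commands=[
    [70,8,-25,20,0],
    [70,16,-49,60,0],
    [70,16,-49,100,0],
    [70,16,-49,125,0],
    [70,16,-49,125,0],
  ],
)

```text
clock: 1.75
eef_pos: [486.0, -113.8, 116.9]
tool_rot: [-3.131, 0.002, 1.472]
force: [-0.5, -0.6, 0.5]
width: 69.9
```

```bash
cat >> h.py <<'E'
L=np.array([636.35,-128.15]); th0=np.radians(-5.49)
def fr(p): 
    d=np.array(p[:2])-L; c,s=np.cos(th0),np.sin(th0); return np.array([c*d[0]+s*d[1],-s*d[0]+c*d[1]])
def st():
    s=ctrl.read_state(); print(s['clock'],np.round(s['eef_pos'],1),'frame',fr(s['eef_pos']).round(1),'yaw',np.degrees(s['tool_rot'][2])-84.51,np.round(s['tool_rot'],4),'F',np.round(s['force'],2),round(s['width'],1)); return s
E
python3 - <<'E'
from h import *
st(); grab('side','s3'); grab('wrist','w3')
c=cv2.imread('pics/s3.png')[130:290,215:395]
cv2.imwrite('pics/s3z.png',cv2.resize(c,None,fx=4,fy=4,interpolation=cv2.INTER_CUBIC))
E
```

```text
1.75 [ 486.  -113.8  116.9] frame [-1.51e+02 -1.00e-01] yaw -0.1973877399458246 [-3.1306e+00  2.2000e-03  1.4715e+00] F [-0.49 -0.61  0.46] 69.9
```

View pics/s3z.png

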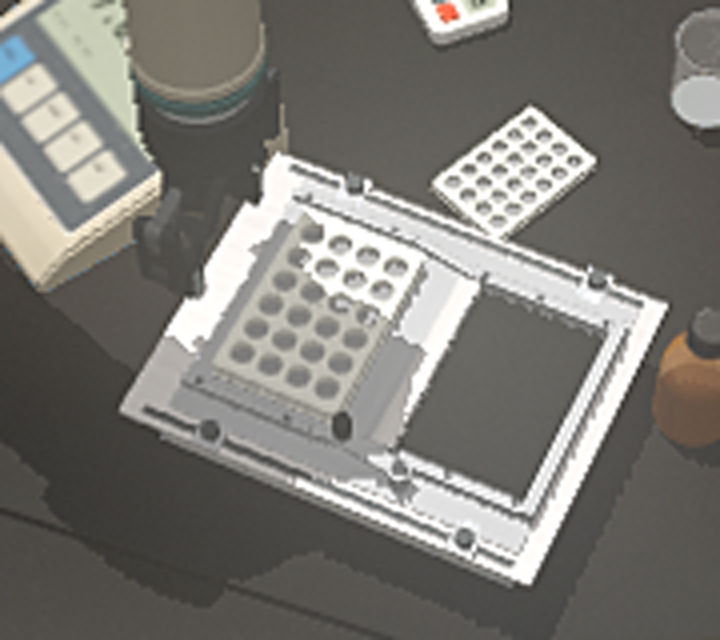

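View pics/w3.png

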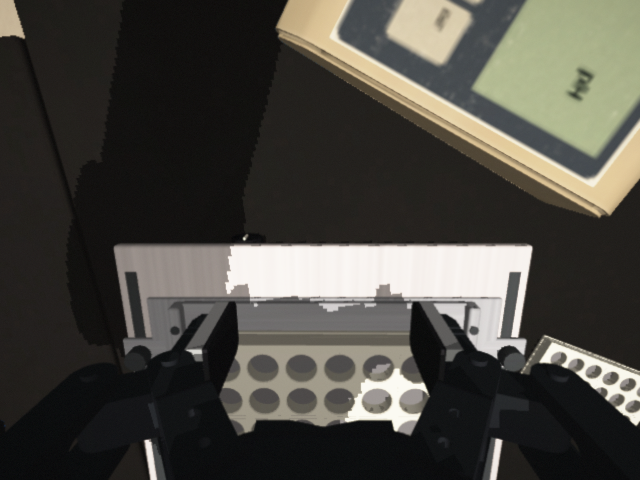

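>>> send_rows(
  commands=[
    [70,0,0,15,0],
    [70,0,0,28,-0.2],
    [70,0,0,34,-0.2],
    [70,0,0,34,-0.2],
  ],
)

```text
clock: 2.25
eef_pos: [489.2, -114.3, 86.4]
tool_rot: [-3.138, 0.003, 1.475]
force: [-0.6, 0.4, 0.5]
width: 70.0
```

Run:
```python
from h import *
st(); grab('side','s4'); grab('wrist','w4')
c=cv2.imread('pics/s4.png')[130:290,215:395]
cv2.imwrite('pics/s4z.png',cv2.resize(c,None,fx=4,fy=4,interpolation=cv2.INTER_CUBIC))
```

```text
2.25 [ 489.2 -114.3   86.4] frame [-147.8   -0.3] yaw 0.007936255591829422 [-3.1380e+00  2.5000e-03  1.4751e+00] F [-0.6   0.38  0.48] 70.0
```

View pics/s4z.png

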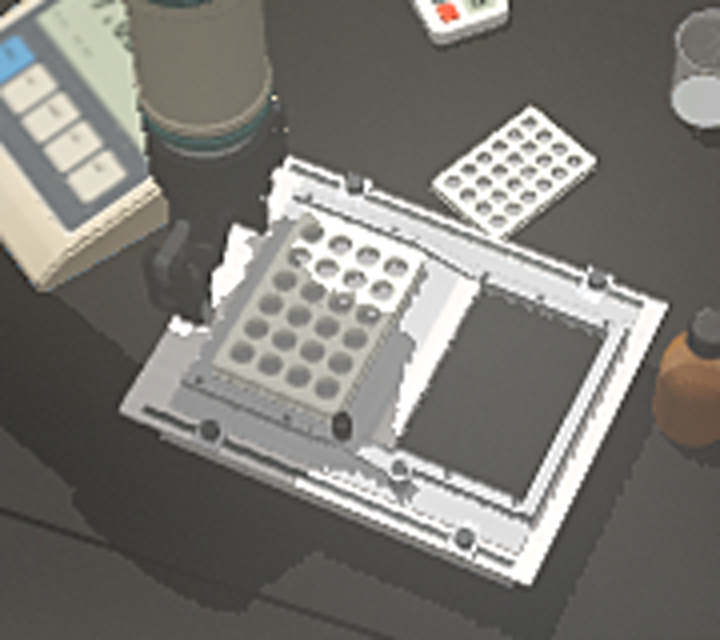

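View pics/w4.png

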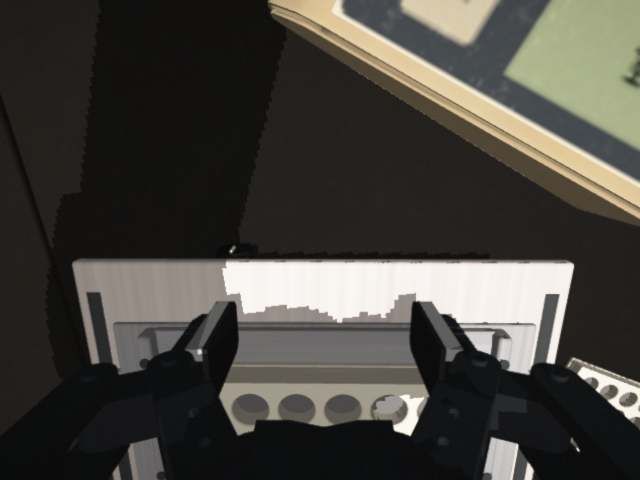

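>>> send_rows(
  commands=[
    [70,0,3,1,0],
    [70,0,6,1,0],
    [70,0,9,1,0],
    [70,0,12,1,0],
    [70,0,15,1,0],
  ],
)

```text
clock: 2.85
eef_pos: [504.5, -115.8, 85.8]
tool_rot: [-3.139, 0.003, 1.475]
force: [-0.5, 1.1, 0.5]
width: 70.2
```

Run:
```python
from h import *
st(); im,P=grab('wrist','w5')
c=cv2.imread('pics/w5.png')[240:440,140:500]
cv2.imwrite('pics/w5z.png',cv2.resize(c,None,fx=2.2,fy=2.2,interpolation=cv2.INTER_CUBIC))
```

```text
2.85 [ 504.5 -115.8   85.8] frame [-132.4   -0.3] yaw 0.02101057565607789 [-3.1386e+00  2.6000e-03  1.4753e+00] F [-0.54  1.08  0.48] 70.2
```

View pics/w5z.png

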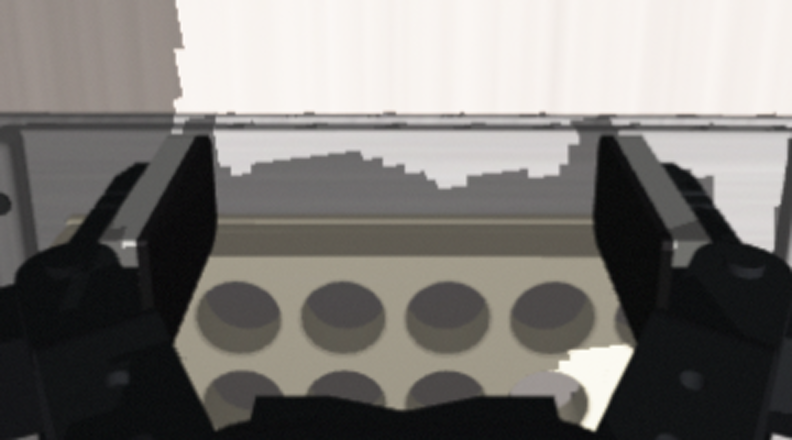

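Run:
```python
from h import *
P=ctrl.camera_params('wrist'); s=ctrl.read_state()
from scipy.spatial.transform import Rotation as Ro
Rt=Ro.from_euler('xyz',s['tool_rot']).as_matrix(); t=np.array(s['eef_pos'])
for (ul,ur,v) in((210,597,135),(216,594,220)):
    q=[]
    for u in(ul,ur):
        o,d=ray(P,140+u/2.2,240+v/2.2); o=Rt.T@(o-t); d=Rt.T@d; q.append(d/d[2]); 
    k=70.2/(q[1][0]-q[0][0])
    print('tip tool coords',(o+q[1]*k).round(1),(o+q[0]*k).round(1), 'world z', (t+Rt@(o+q[1]*k))[2])
for u,v in((216,220),(594,220)): print(fr(onz(P,140+u/2.2,240+v/2.2,86.4)))
```

```text
tip tool coords [35.6 -8.4  5.9] [-34.6  -8.4   5.9] world z 79.81261623172333
tip tool coords [35.9  8.3  4.7] [-34.3   8.3   4.7] world z 80.96093001535989
[-126.62282973  -33.15609873]
[-126.73052099   34.24465878]
```

>>> send_rows(
  commands=[
    [70,0,0,2.5,0],
    [70,0,3,2.5,0],
    [70,0,6,2.5,0],
    [70,0,9,2.5,0],
    [70,0,12,2.5,0],
  ],
)

```text
clock: 3.4
eef_pos: [517.4, -116.9, 83.2]
tool_rot: [-3.14, 0.002, 1.475]
force: [-0.1, -0.2, 0.2]
width: 70.4
```

Run:
```python
from h import *
st(); im,P=grab('wrist','w6')
c=cv2.imread('pics/w6.png')[240:440,140:500]
cv2.imwrite('pics/w6z.png',cv2.resize(c,None,fx=2.2,fy=2.2,interpolation=cv2.INTER_CUBIC))
```

```text
3.4 [ 517.4 -116.9   83.2] frame [-119.4   -0.2] yaw 0.01985358890954103 [-3.1395e+00  2.4000e-03  1.4753e+00] F [-0.07 -0.19  0.16] 70.4
```

View pics/w6z.png

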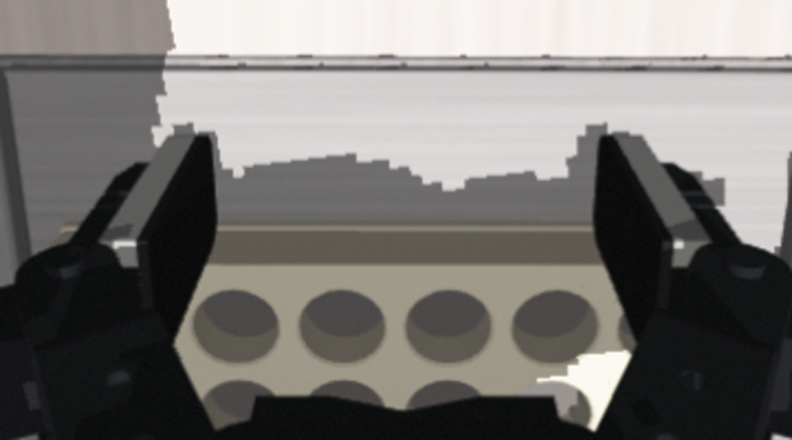

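>>> send_rows(
  commands=[
    [70,0,5,0,0],
    [70,0,10,0,0],
    [70,0,15,0,0],
    [70,0,20,0,0],
    [70,0,25,0,0],
  ],
)

```text
clock: 3.95
eef_pos: [543.5, -119.4, 83.3]
tool_rot: [-3.141, 0.002, 1.475]
force: [-1.3, 0.4, 0.6]
width: 69.9
```

>>> send_rows(
  commands=[
    [70,0,5,0,0],
    [70,0,10,0,0],
    [70,0,15,0,0],
    [70,0,20,0,0],
    [70,0,25,0,0],
  ],
)

```text
clock: 4.45
eef_pos: [568.8, -121.8, 83.2]
tool_rot: [-3.141, 0.002, 1.475]
force: [0.6, -0.8, 0.6]
width: 70.2
```

Run:
```python
from h import *
st(); im,P=grab('wrist','w7'); im,P=grab('side','s7')
c=cv2.imread('pics/w7.png')[240:440,140:500]
cv2.imwrite('pics/w7z.png',cv2.resize(c,None,fx=2.2,fy=2.2,interpolation=cv2.INTER_CUBIC))
c=cv2.imread('pics/s7.png')[130:290,215:395]
cv2.imwrite('pics/s7z.png',cv2.resize(c,None,fx=4,fy=4,interpolation=cv2.INTER_CUBIC))
```

```text
4.45 [ 568.8 -121.8   83.2] frame [-67.9  -0.1] yaw 0.026398660177775923 [-3.1405e+00  2.2000e-03  1.4754e+00] F [ 0.58 -0.8   0.59] 70.2
```

View pics/w7z.png

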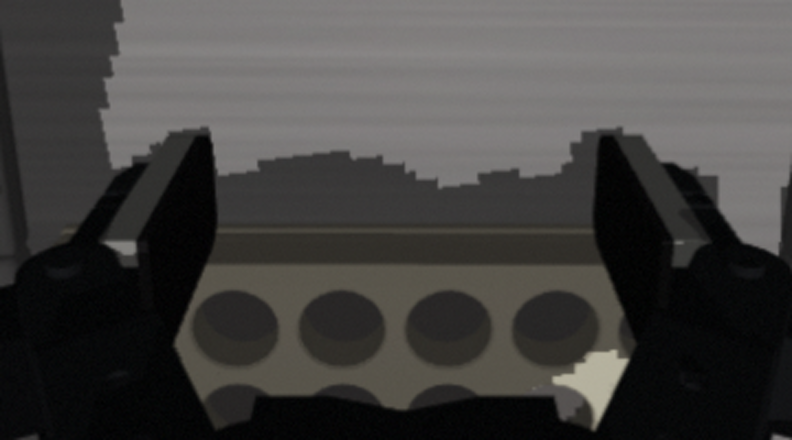

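View pics/s7z.png

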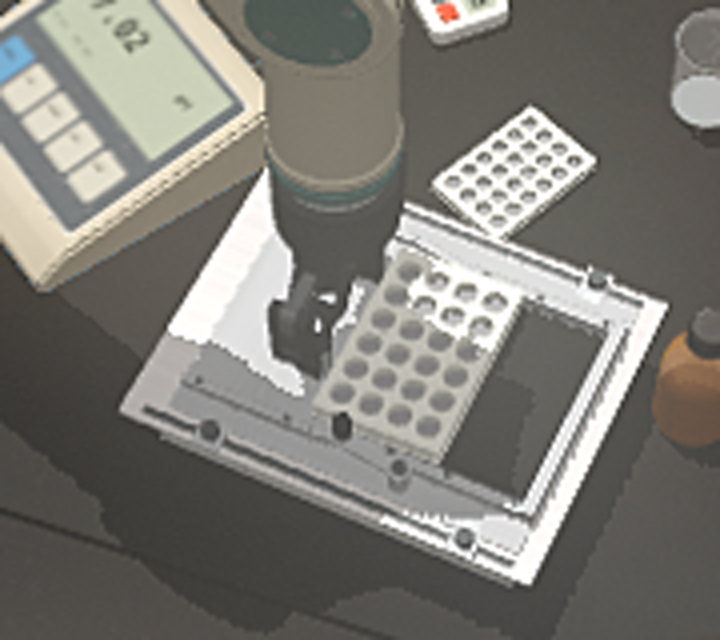

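>>> send_rows(
  commands=[
    [70,0,4,0,0],
    [70,0,8,0,0],
    [70,0,12,0,0],
    [70,0,16,0,0],
    [70,0,20,0,0],
  ],
)

```text
clock: 5.05
eef_pos: [589.7, -123.7, 83.3]
tool_rot: [3.141, 0.002, 1.475]
force: [0.0, 0.1, -0.9]
width: 70.1
```

>>> send_rows(
  commands=[
    [70,0,3,0,0],
    [70,0,6,0,0],
    [70,0,9,0,0],
    [70,0,12,0,0],
    [70,0,15,0,0],
  ],
)

```text
clock: 5.55
eef_pos: [604.8, -125.2, 83.3]
tool_rot: [3.141, 0.002, 1.475]
force: [0.2, 0.0, 0.4]
width: 70.2
```

Run:
```python
from h import *
st(); im,P=grab('wrist','w8')
for v in(258,265): print(fr(onz(P,140+400/2.2,240+v/2.2,86.4)), fr(onz(P,140+400/2.2,240+v/2.2,88.9)))
im,P=grab('side','s8')
c=cv2.imread('pics/w8.png')[240:440,140:500]
cv2.imwrite('pics/w8z.png',cv2.resize(c,None,fx=2.2,fy=2.2,interpolation=cv2.INTER_CUBIC))
c=cv2.imread('pics/s8.png')[130:290,215:395]
cv2.imwrite('pics/s8z.png',cv2.resize(c,None,fx=4,fy=4,interpolation=cv2.INTER_CUBIC))
```

```text
5.55 [ 604.8 -125.2   83.3] frame [-31.7  -0. ] yaw 0.024496665037545995 [3.1415e+00 2.1000e-03 1.4754e+00] F [0.24 0.05 0.41] 70.2
[-20.43115172  -0.14507939] [-22.08109847  -0.12950758]
[-19.00546593  -0.14599341] [-20.68363419  -0.13040351]
```

View pics/w8z.png

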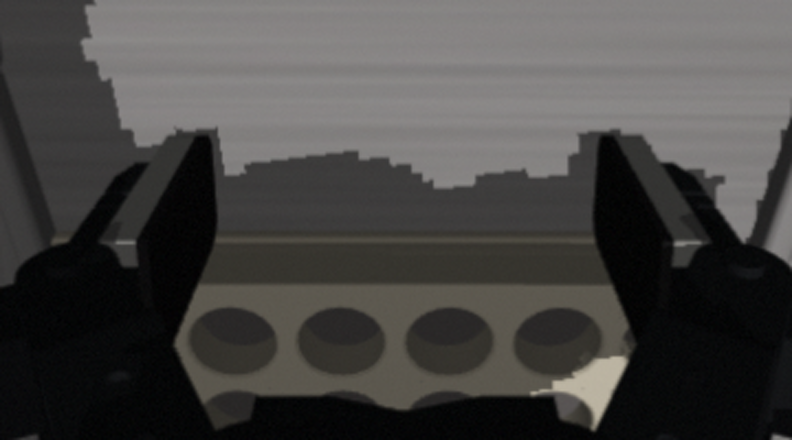

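View pics/s8z.png

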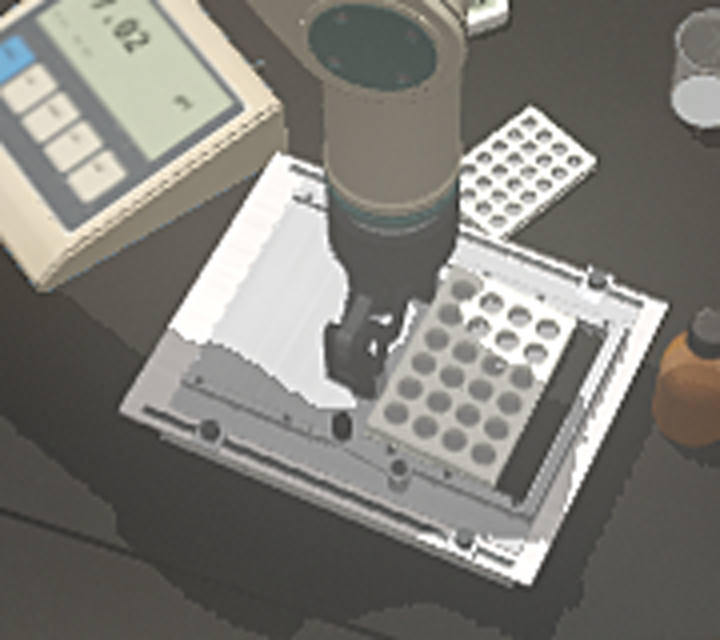

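>>> send_rows(
  commands=[
    [70,0,3,0,0],
    [70,0,6,0,0],
    [70,0,9,0,0],
    [70,0,12,0,0],
    [70,0,15,0,0],
  ],
)

```text
clock: 6.15
eef_pos: [620.4, -126.6, 83.3]
tool_rot: [3.141, 0.002, 1.475]
force: [0.4, 0.2, -0.0]
width: 70.0
```

>>> send_rows(
  commands=[
    [70,0,1,0,0],
    [70,0,2,0,0],
    [70,0,3,0,0],
  ],
)

```text
clock: 6.45
eef_pos: [623.3, -126.9, 83.3]
tool_rot: [3.141, 0.002, 1.475]
force: [-1.0, 0.1, 0.0]
width: 70.1
```

```bash
cat > look.py <<'E'
import sys
from h import *
n=sys.argv[1]
st(); im,P=grab('wrist','w'+n)
c=cv2.imread('pics/w%s.png'%n)[240:440,140:500]
cv2.imwrite('pics/w%sz.png'%n,cv2.resize(c,None,fx=2.2,fy=2.2,interpolation=cv2.INTER_CUBIC))
if len(sys.argv)>2:
    im,P=grab('side','s'+n)
    c=cv2.imread('pics/s%s.png'%n)[130:290,215:395]
    cv2.imwrite('pics/s%sz.png'%n,cv2.resize(c,None,fx=4,fy=4,interpolation=cv2.INTER_CUBIC))
E
python3 look.py 9 s
```

```text
6.45 [ 623.3 -126.9   83.3] frame [-13.1   0. ] yaw 0.019598891214116065 [3.1409e+00 2.0000e-03 1.4753e+00] F [-1.02  0.13  0.01] 70.1
```

View pics/w9z.png

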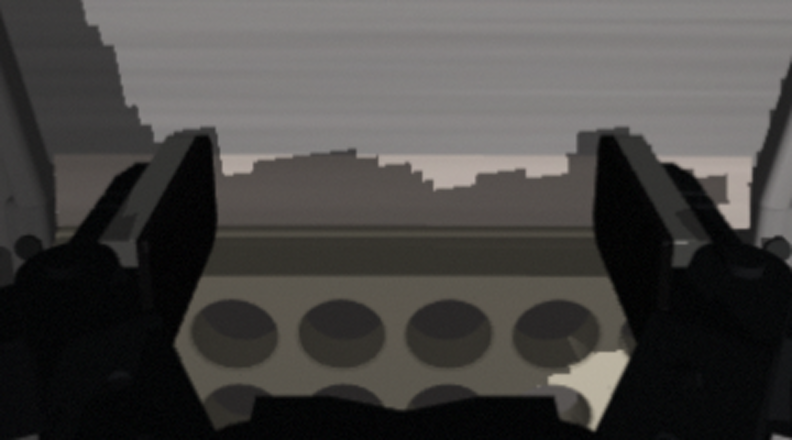

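View pics/s9z.png

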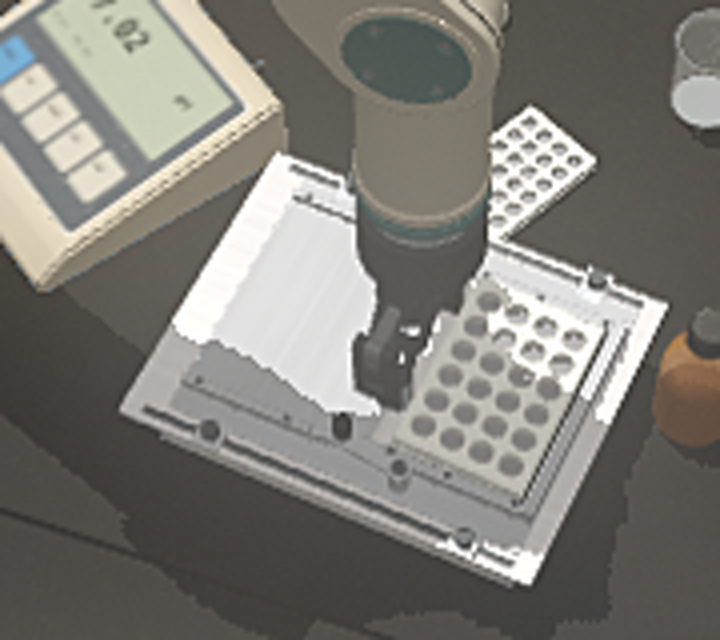

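>>> send_rows(
  commands=[
    [70,0,0.8,0,0],
    [70,0,1.5,0,0],
  ],
)

```text
clock: 6.75
eef_pos: [625.0, -127.0, 83.4]
tool_rot: [3.14, 0.002, 1.475]
force: [0.1, -0.5, 0.2]
width: 70.0
```

>>> send_rows(
  commands=[
    [70,0,0.4,0,0],
    [70,0,0.8,0,0],
  ],
)

```text
clock: 6.95
eef_pos: [625.8, -127.1, 83.4]
tool_rot: [3.141, 0.002, 1.475]
force: [-0.6, 1.0, 1.5]
width: 69.7
```

```bash
python3 look.py 10
```

```text
6.95 [ 625.8 -127.1   83.4] frame [-10.6   0. ] yaw 0.021533384548249046 [3.1406e+00 2.0000e-03 1.4754e+00] F [-0.59  1.03  1.5 ] 69.7
```

View pics/w10z.png

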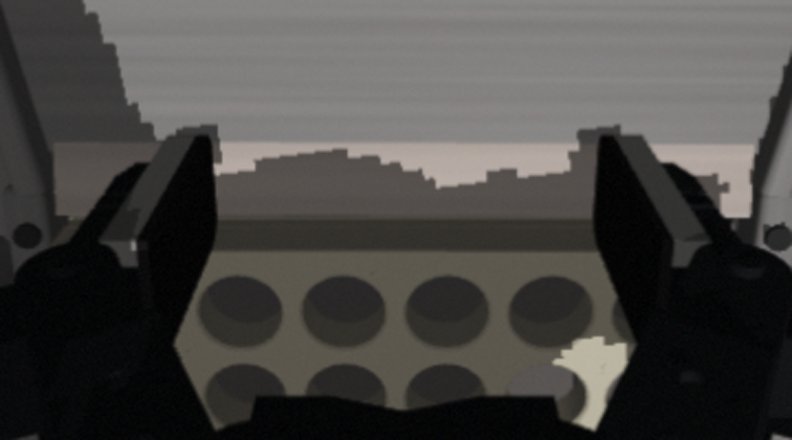

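>>> send_rows(
  commands=[
    [70,0,-5,0,0],
    [70,0,-15,0,0],
    [70,0,-30,-20,0],
    [70,0,-50,-60,0],
    [70,0,-70,-100,0],
  ],
)

```text
clock: 7.5
eef_pos: [553.8, -120.0, 183.5]
tool_rot: [-3.14, 0.002, 1.476]
force: [1.1, -0.2, 0.2]
width: 69.6
```

>>> send_rows(
  commands=[
    [70,0,-10,-40,0],
    [70,0,-15,-65,0],
    [70,0,-15,-65,0],
  ],
)

```text
clock: 7.8
eef_pos: [539.7, -118.6, 252.5]
tool_rot: [3.136, 0.003, 1.475]
force: [0.8, -0.3, -0.4]
width: 70.4
```

Run:
```python
from h import *
st(); im,P=grab('wrist','w11'); np.save('w11.npy',P,allow_pickle=True)
cv2.imwrite('pics/w11z.png',cv2.resize(im[180:450,190:500,::-1],None,fx=2.5,fy=2.2,interpolation=cv2.INTER_CUBIC))
im,P=grab('side','s11')
cv2.imwrite('pics/s11z.png',cv2.resize(im[180:290,275:395,::-1],None,fx=5,fy=5,interpolation=cv2.INTER_CUBIC))
```

```text
7.8 [ 539.7 -118.6  252.5] frame [-97.1   0.3] yaw 0.01641105156816991 [3.1365 0.0034 1.4753] F [ 0.78 -0.27 -0.37] 70.4
```

View pics/w11z.png

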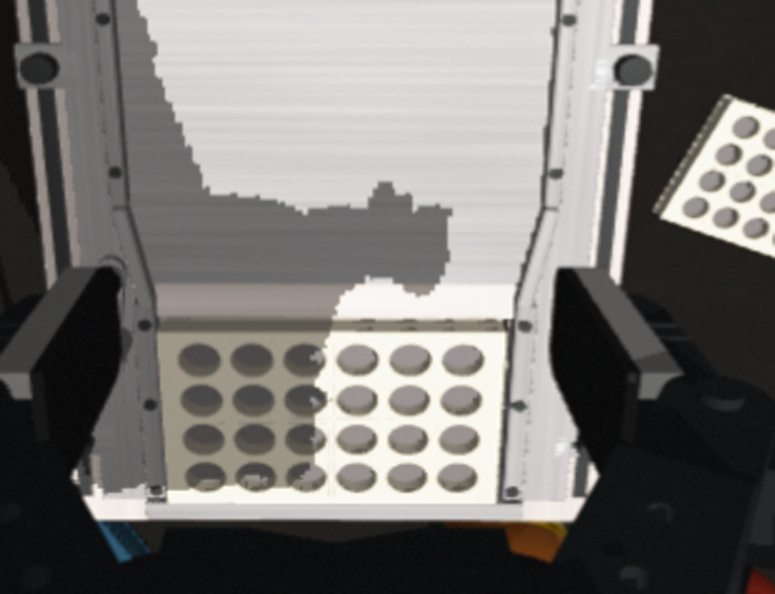

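View pics/s11z.png

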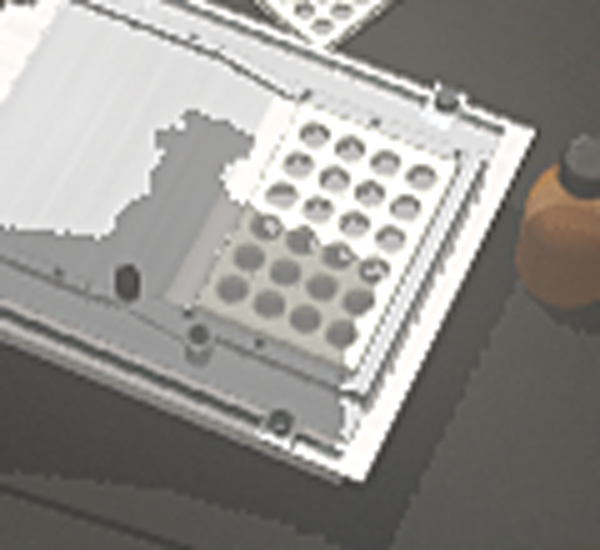

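>>> send_rows(
  commands=[
    [0,-25,10,0,-8.5],
    [0,-50,20,0,-17],
    [0,-75,30,10,-25.5],
    [0,-98,40,30,-34],
    [0,-98,48,60,-42],
  ],
)

```text
clock: 8.4
eef_pos: [576.3, -226.0, 187.3]
tool_rot: [-3.137, 0.003, 2.208]
force: [-0.2, -0.5, 0.4]
width: 0.1
```

>>> send_rows(
  commands=[
    [0,0,0,0,-3],
    [0,0,0,0,-3],
  ],
)

```text
clock: 8.6
eef_pos: [574.4, -226.3, 183.8]
tool_rot: [-3.134, -0.002, 2.26]
force: [0.7, 0.3, 0.6]
width: -0.0
```

Run:
```python
from h import *
s=st(); print(s['qpos'])
im,P=grab('wrist','w12')
from scipy.spatial.transform import Rotation as Ro
im,P=grab('side','s12')
cv2.imwrite('pics/s12z.png',cv2.resize(im[150:290,255:395,::-1],None,fx=4.2,fy=4.2,interpolation=cv2.INTER_CUBIC))
```

```text
8.6 [ 574.4 -226.3  183.8] frame [ -52.2 -103.6] yaw 44.97336559311613 [-3.1344e+00 -2.0000e-03  2.2599e+00] F [0.68 0.33 0.59] -0.0
[ 0.64892455  0.70356051 -0.53705054  1.65981189  0.43949612  0.90720152
  2.19863067]
```

View pics/w12.png

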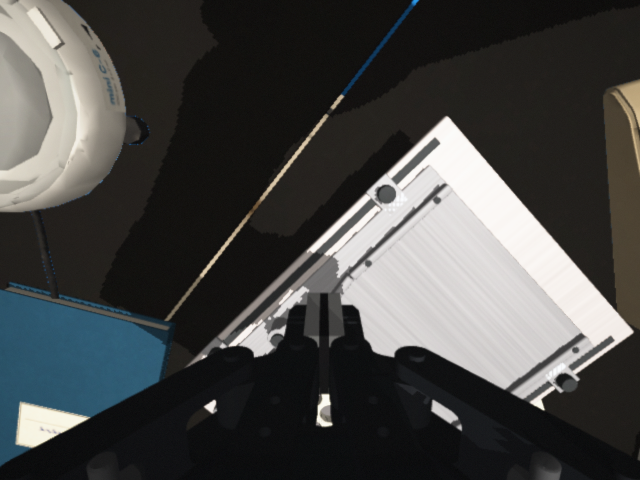

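View pics/s12z.png

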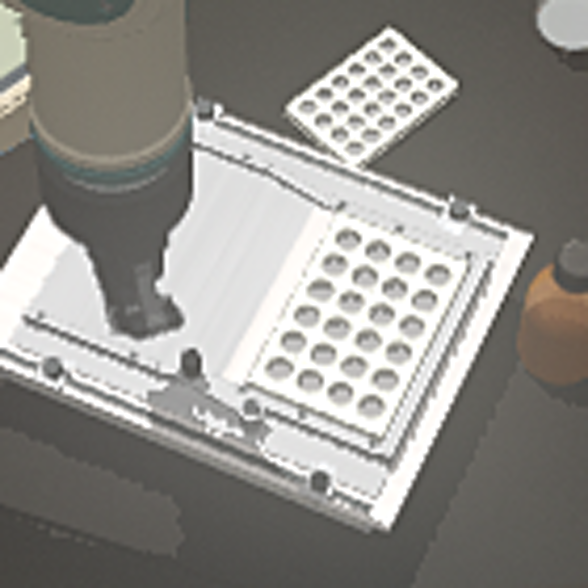

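Run:
```python
from h import *
P=ctrl.camera_params('side')
for u,v,z in((191,353,110),(251,405,88.4),(191,363,99)): print(fr(onz(P,255+u/4.2,150+v/4.2,z)))
```

```text
[-26.05699732 -76.92259511]
[ 13.72891869 -82.08214962]
[-26.13369864 -77.32792942]
```

>>> send_rows(
  commands=[
    [0,0,0,25,0],
    [0,0,0,50,0],
    [0,0,0,70,0],
    [0,0,0,76,0],
    [0,0,0,76,0],
  ],
)

```text
clock: 9.2
eef_pos: [575.4, -225.3, 109.9]
tool_rot: [-3.136, 0.0, 2.26]
force: [-0.1, -0.1, -0.3]
width: 0.1
```

Run:
```python
from h import *
s=st()
im,P=grab('wrist','w13')
im,P=grab('side','s13')
cv2.imwrite('pics/s13z.png',cv2.resize(im[150:290,255:395,::-1],None,fx=4.2,fy=4.2,interpolation=cv2.INTER_CUBIC))
```

```text
9.2 [ 575.4 -225.3  109.9] frame [ -51.4 -102.6] yaw 44.953186206115376 [-3.1361e+00  5.0000e-04  2.2596e+00] F [-0.06 -0.15 -0.28] 0.1
```

View pics/w13.png

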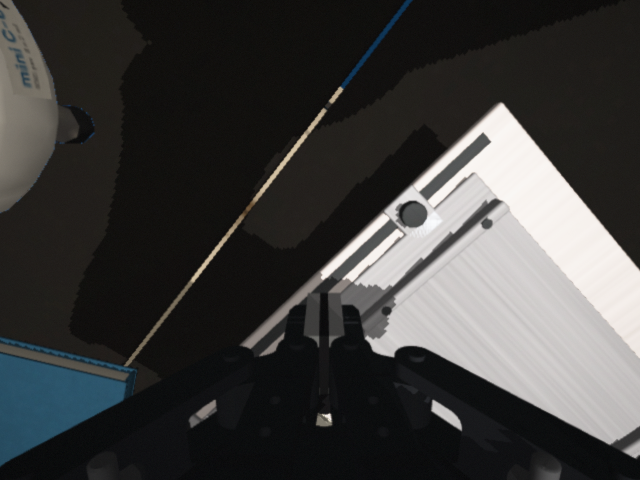

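View pics/s13z.png

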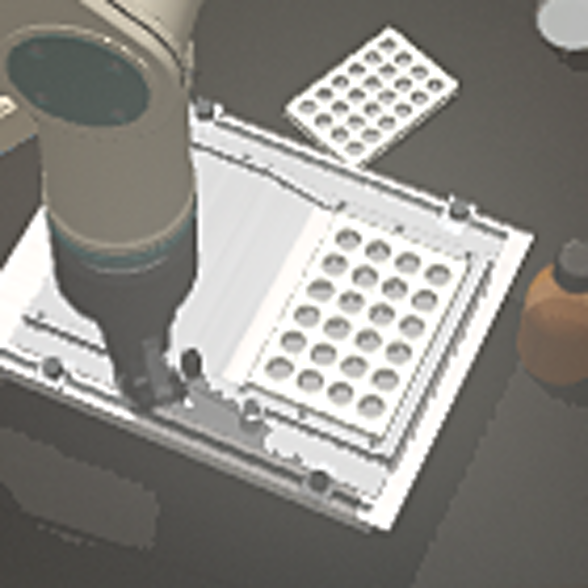

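Run:
```python
import numpy as np
C=np.array([13.8,-82.5]);T=np.array([-51.4,-102.6]);n=np.array([1,1])/2**.5;m=np.array([-1,1])/2**.5
for a in np.arange(0.1,1.75,.1):
    K=C+40*np.array([-np.cos(a),np.sin(a)]); print(round(a,2),'tx %.1f ty %.1f'%(m@(K-T),n@(K-T)-16.6))
```

```text
0.1 tx -0.9 ty 18.4
0.2 tx 1.4 ty 21.6
0.3 tx 3.5 ty 25.1
0.4 tx 5.2 ty 28.7
0.5 tx 6.5 ty 32.5
0.6 tx 7.4 ty 36.3
0.7 tx 8.0 ty 40.3
0.8 tx 8.1 ty 44.3
0.9 tx 7.8 ty 48.3
1.0 tx 7.2 ty 52.2
1.1 tx 6.1 ty 56.1
1.2 tx 4.7 ty 59.8
1.3 tx 2.9 ty 63.4
1.4 tx 0.8 ty 66.8
1.5 tx -1.7 ty 69.9
1.6 tx -4.4 ty 72.8
1.7 tx -7.5 ty 75.4
```

>>> send_rows(
  commands=[
    [0,0,8,0,0],
    [0,0,16,0,0],
    [0,2,23,0,0],
    [0,5,29,0,0],
    [0,7,36,0,0],
  ],
)

```text
clock: 9.8
eef_pos: [600.0, -196.7, 111.3]
tool_rot: [-3.138, 0.003, 2.26]
force: [-2.5, -0.1, 1.3]
width: 0.2
```

Run:
```python
from h import *
s=st()
im,P=grab('wrist','w14')
im,P=grab('side','s14')
cv2.imwrite('pics/s14z.png',cv2.resize(im[150:290,255:395,::-1],None,fx=4.2,fy=4.2,interpolation=cv2.INTER_CUBIC))
```

```text
9.8 [ 600.  -196.7  111.3] frame [-29.6 -71.7] yaw 44.96703807551121 [-3.1376e+00  2.7000e-03  2.2598e+00] F [-2.46 -0.09  1.27] 0.2
```

View pics/s14z.png

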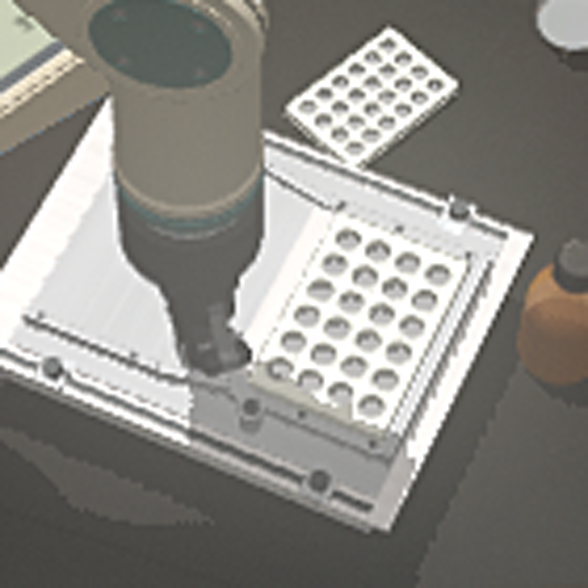

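>>> send_rows(
  commands=[
    [0,1.5,5,2,0],
    [0,1.5,10,2,0],
    [0,0.8,15,2,0],
    [0,-0.5,19,2,0],
    [0,-1.7,22.5,2,0],
  ],
)

```text
clock: 10.4
eef_pos: [619.8, -182.1, 109.2]
tool_rot: [-3.14, 0.003, 2.262]
force: [-1.3, 0.7, 0.0]
width: 0.1
```

Run:
```python
from h import *
s=st()
im,P=grab('side','s15')
cv2.imwrite('pics/s15z.png',cv2.resize(im[150:290,255:395,::-1],None,fx=4.2,fy=4.2,interpolation=cv2.INTER_CUBIC))
T=np.array([-51.4,-102.6]);d=fr(s['eef_pos'])-T;print('tx,ty',(d[1]-d[0])/2**.5,d.sum()/2**.5)
```

```text
10.4 [ 619.8 -182.1  109.2] frame [-11.3 -55.3] yaw 45.07550109576566 [-3.1398e+00  2.5000e-03  2.2617e+00] F [-1.33  0.68  0.03] 0.1
tx,ty 5.158989626843331 61.803507549749455
```

View pics/s15z.png

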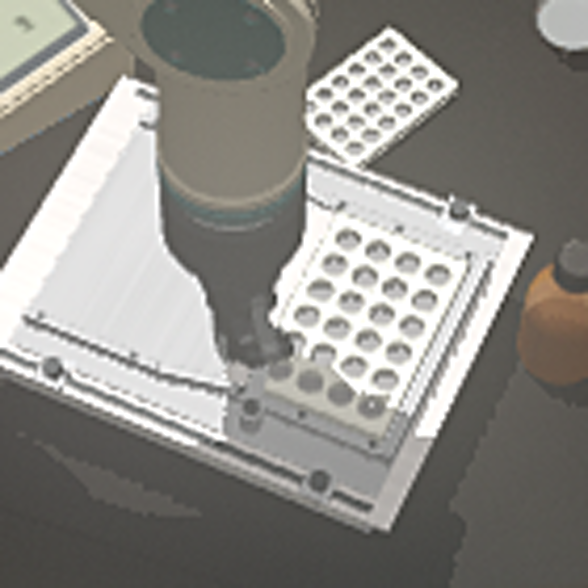

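>>> send_rows(
  commands=[
    [0,-2,2.5,0,0],
    [0,-4,4.5,0,0],
    [0,-6,7,0,0],
    [0,-8,9,0,0],
  ],
)

```text
clock: 10.85
eef_pos: [631.8, -182.4, 109.1]
tool_rot: [-3.139, 0.002, 2.262]
force: [-4.8, -0.1, 1.3]
width: 0.1
```

>>> send_rows(
  commands=[
    [0,-0.7,0.7,0,0],
    [0,-1.4,1.4,0,0],
    [0,-2,2,0,0],
  ],
)

```text
clock: 11.15
eef_pos: [632.5, -183.2, 108.6]
tool_rot: [-3.135, -0.001, 2.262]
force: [-7.4, -0.3, 3.1]
width: -0.1
```

Run:
```python
from h import *
s=st()
im,P=grab('side','s16')
cv2.imwrite('pics/s16z.png',cv2.resize(im[150:290,255:395,::-1],None,fx=4.2,fy=4.2,interpolation=cv2.INTER_CUBIC))
T=np.array([-51.4,-102.6]);d=fr(s['eef_pos'])-T;print('tx,ty',(d[1]-d[0])/2**.5,d.sum()/2**.5)
s=st()
```

```text
11.15 [ 632.5 -183.2  108.6] frame [  1.4 -55.1] yaw 45.06552617780788 [-3.1349e+00 -7.0000e-04  2.2615e+00] F [-7.35 -0.34  3.12] -0.1
tx,ty -3.7885054591504406 70.94087380904888
11.2 [ 632.5 -183.2  108.6] frame [  1.5 -55.2] yaw 45.06375075142434 [-3.1348e+00 -6.0000e-04  2.2615e+00] F [-6.48 -0.89  2.  ] 0.1
```

View pics/s16z.png

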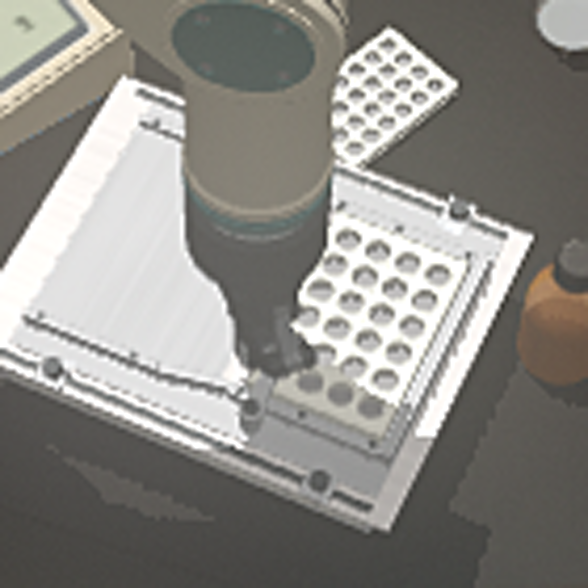

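>>> send_rows(
  commands=[
    [0,0,-5,0,0],
    [0,0,-15,0,0],
    [0,0,-28,-5,0],
    [0,0,-40,-40,0],
    [0,0,-60,-85,0],
  ],
)

```text
clock: 11.7
eef_pos: [585.3, -221.1, 193.5]
tool_rot: [-3.134, -0.004, 2.262]
force: [1.0, -0.8, 1.3]
width: 0.0
```

>>> send_rows(
  commands=[
    [0,0,-30,-30,0],
    [0,0,-40,-50,0],
    [0,0,-40,-50,0],
  ],
)

```text
clock: 12.0
eef_pos: [554.9, -250.0, 247.5]
tool_rot: [-3.136, 0.003, 2.258]
force: [0.1, 0.2, -0.4]
width: 0.0
```

Run:
```python
from h import *
s=st()
im,P=grab('side','s17')
cv2.imwrite('pics/s17z.png',cv2.resize(im[180:290,275:395,::-1],None,fx=5,fy=5,interpolation=cv2.INTER_CUBIC))
im,P=grab('wrist','w17')
```

```text
12.0 [ 554.9 -250.   247.5] frame [ -69.4 -129.1] yaw 44.850139774485044 [-3.1356  0.0034  2.2578] F [ 0.11  0.15 -0.41] 0.0
```

View pics/s17z.png

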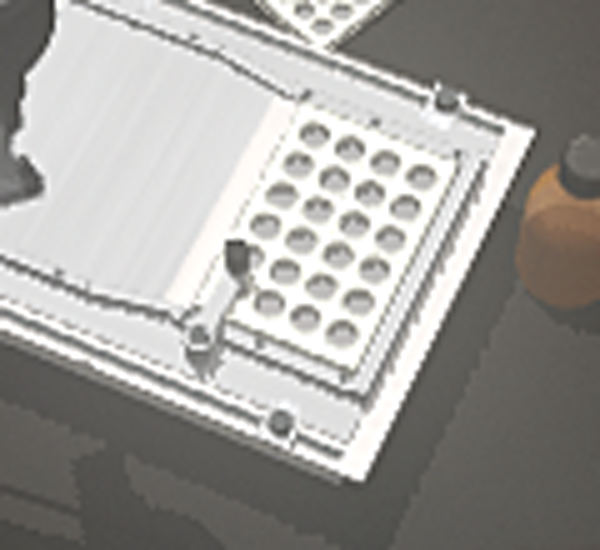

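View pics/w17.png

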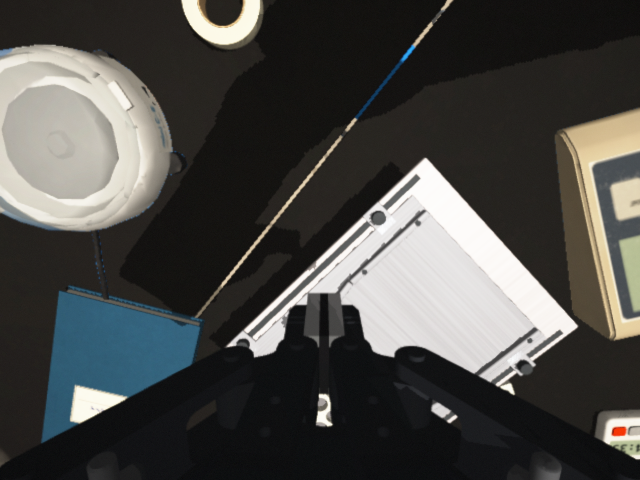

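Run:
```python
from h import *
P=ctrl.camera_params('side')
C=None
for u,v,z in((198,336,88.4),(236,246,110),(237,259,99)):
    p=fr(onz(P,275+u/5,180+v/5,z)); 
    if C is None: C=p; print(p)
    else: d=p-C; print(p,np.hypot(*d),np.arctan2(d[1],-d[0]), 'nominal C',np.arctan2(p[1]+82.5,13.8-p[0]))
```

```text
[ 14.26859564 -84.1250171 ]
[ 14.81072208 -43.01661543] 41.111976228291645 1.5839832908581062 nominal C 1.5963894062339392
[ 15.72412128 -43.5501252 ] 40.600990232865286 1.6066535209913702 nominal C 1.6201561360992942
```

Run:
```python
from h import *
ctrl.finish_job(); st()
```

```text
the job is handed in; nothing more can be done
the job is handed in; nothing more can be done
```

The plate is in its nest and the retaining clip is swung in over it. I handed the job in at about 12.1 s of the 54 s allowed.

- **Plate:** I pushed the near edge with both fingertips open to about 70 mm, without lifting it. The force readings at the end of each move stayed under about 2 N. It tipped nose-down by a few degrees (estimated from the tray geometry) as it crossed the lip, then dropped. The wrist and side pictures show it flat in the nest. The side picture taken after closing the clip shows it in the same place.
- **Clip:** I pushed the knob round with the fingers closed. The force rose to about 7 N on the tool at the end, which I took as the stop. The side view puts the clip angle between 1.58 and 1.62 rad, against a stop at 1.6.
- **Rest of the bench:** The arm was clear and touching nothing at the end. I aimed no move at any of the other things. I only looked them over in the pictures and did not measure whether they had moved.

No check failed. Two of my numbers were off by small amounts. The heights commanded early on settled about 3 mm high, which I corrected before pushing. The clip also reached its stop about 2 mm sooner than I had worked out.

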